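# Top up the battery charging rack

## Robot

A 6-joint arm with a two-finger parallel gripper is mounted at the origin on the work surface. World frame = base frame: x ahead of the robot, y to its left, z up, the work surface at z = 0. Lengths are in m, angles in rad, forces in N, time in s.
With the tool pointing down it reaches from about 0.425 to 0.95 m from the base axis. Payload 3.5 kg.
Tool frame: the origin (TCP) lies between the finger pads; the fingertips stand 25 mm ahead of it and the grasp point (between the pads) lies 6 mm ahead of it; z points along the fingers, y is the direction in which the jaws open and shut (so a half turn about z gives the same grasp; the last joint's range is limited). The gripper opens to 85 mm and grips with 20 to 120 N. Pads are 22 mm wide; open, the fingers measure 114 mm over their backs; the gripper's body (76 mm by 85 mm) begins 54 mm behind the grasp point. The pads swing forward as they close: fully open they stand 13 mm farther back than shut.
Start: joints at [-1.301, 0.286, 1.577, -0, 1.279, -0.15], TCP at [0.275, -0.616, 0.256] pointing down, gripper open.
Joint ranges: [-2.77, 2.77], [-0.9, 2.22], [0.21, 2.48], [-1.53, 4.67], [0.24, 2.81], [-2.84, 2.84]. Speed limits (rad/s): [2.79, 2.79, 3.14, 3.14, 3.14, 3.14].

## Interface

Orientations are given as a unit quaternion [x, y, z, w].
In Python, from station import observe, get_image, hand_in, look_for gives the robot as it stands.
- The arm moves only by the tool play_rows, never from a script. Its argument "targets" is one flat list of numbers, 6 for each row, row after row: the shift along the world's x, y, z in units of 25 mm (1.0 is 25 mm), then the turn, a rotation vector about the world's x, y, z in units of 0.1 rad (1.0 is 0.1 rad). A call has 1 to 20 rows; each row shifts and turns the commanded pose from where the row before left it; what a row does not reach is not made up. A row lasts 1/8 s, in which the tool goes at most 62.5 mm and 10.7 degrees, less where a joint would pass 70% of its speed; a pose out of reach is approached as far as the arm can. A call with a number of a shift or a turn outside -1 to 1 is refused whole. A call with a gripper value outside its range is refused whole. "gripper" is the closure, from -1 (fully open) to 1 (shut), set as the call begins (left out, the last holds). The fingers move at their own pace and stop on an object; the grip force is fixed at half the most. Time passes only in rows, so rows that do not move let the fingers close. It gives the time, the measured TCP pose, the force and the opening at its end, in the units of the state.
- observe(): the state, without advancing time (a new reading comes with each control period).
- get_image(name): name is "scene" or "top"; returns a dict with "color" (384x512x3 uint8, red, green, blue), "fx", "fy", "cx", "cy" (pixels), "extrinsics" (4x4, takes a point from camera to world coordinates). Camera axes: x right, y down, z forward; pixel columns grow to the right and rows downward; lengths in m; the calibration is good to about 2 mm. A picture is of the moment at which its call begins. There is no depth.
- hand_in(): hands the job in, once; it reports no verdict.
Trained networks look in a picture, given as the dict that the camera call returned (one of the last four; its "shot" number tells which), for a name from the list of things; names that differ only in an ending like _2 or _b are one class to them, and where a whole thing is asked for, a point or a joint stands for the part that bears it (a point fixed in the world has none). Each returns a list of dicts, best first, with "conf" (0 to 1); they miss things now and then, are a little off and sometimes report something else, mostly with a low value. They report only what shows in the picture. A call takes as long as a camera call. They do not tell look-alikes from the thing itself.
- look_for(target, picture): "at" ([column, row] in pixels, amid what is visible of it).
The state is a dict: "time": time; "qpos": joint angles; "qvel": joint speeds; "joint_efforts": joint torques, N m; "eef_pos": TCP position; "tool_rot": TCP orientation; "force": force on the tool from outside, world axes, zero at the start; "moment": the same for the moment, N m; "finger_gap": opening from 0.0 (shut) to 1.0 (fully open).
Only numpy, scipy, OpenCV 4.12 (cv2) and the standard library are available. Lean on these libraries where they do the work, as an engineer would, in place of code of your own. Each camera call takes 0.05 s, during which the arm holds its last target. There are 200 camera calls.

## Task

Put the two spare full-size battery packs standing on the bench into the two empty charging bays of the sloping rack and push each one fully home, down to the floor of its bay. Leave the packs already on charge where they are, do not disturb the other things about (the small slim pack does not belong in the rack), and note that one bay without a pack is closed by a cover plate and takes none.

Things in the scene. Friction and masses are not known exactly. Their poses are not given: they have to be found in the camera images.
- bank: row of five equal charging bays, a grey block 494 mm long, tilted 30 degrees. Origin: floor centre of the middle bay. z points out of the bays along their depth (30 degrees from vertical, leaning to the robot), y along the row, x up the slope away from the robot. Each bay inside: 64 (x) by 82 (y) mm, 50 mm deep; 95 mm apart along y; walls 8 mm in x, 13 mm between bays
- rack: the stand that carries the bank (origin on the bench). Of the five bays two hold a pack on charge; one is closed by a fixed grey cover plate with two screws, its face 48 mm above the bay floor, 2 mm below the rim: which bay is not reported, look or feel for it; the other two are empty. A seated pack leans on the lower wall (bank x about -4 mm); home, 60 mm of it stands out
- bay1 (a point): floor centre of bay 1 (1 at the right end seen from the robot, 5 at the left); its mouth's centre is 50 mm along bank z. If empty, a stiff contact shoe 44 x 60 mm stands in it, top 15 mm above the floor: a pack set on it stays 15 mm proud until pressed down along the bay with 8 to 12 N, slowly (15 mm/s); no spring, it stays down; the pack then stops hard on the floor
- bay2 (a point): floor centre of bay 2 (1 at the right end seen from the robot, 5 at the left); its mouth's centre is 50 mm along bank z. If empty, a stiff contact shoe 44 x 60 mm stands in it, top 15 mm above the floor: a pack set on it stays 15 mm proud until pressed down along the bay with 8 to 12 N, slowly (15 mm/s); no spring, it stays down; the pack then stops hard on the floor
- bay3 (a point): floor centre of bay 3 (1 at the right end seen from the robot, 5 at the left); its mouth's centre is 50 mm along bank z. If empty, a stiff contact shoe 44 x 60 mm stands in it, top 15 mm above the floor: a pack set on it stays 15 mm proud until pressed down along the bay with 8 to 12 N, slowly (15 mm/s); no spring, it stays down; the pack then stops hard on the floor
- bay4 (a point): floor centre of bay 4 (1 at the right end seen from the robot, 5 at the left); its mouth's centre is 50 mm along bank z. If empty, a stiff contact shoe 44 x 60 mm stands in it, top 15 mm above the floor: a pack set on it stays 15 mm proud until pressed down along the bay with 8 to 12 N, slowly (15 mm/s); no spring, it stays down; the pack then stops hard on the floor
- bay5 (a point): floor centre of bay 5 (1 at the right end seen from the robot, 5 at the left); its mouth's centre is 50 mm along bank z. If empty, a stiff contact shoe 44 x 60 mm stands in it, top 15 mm above the floor: a pack set on it stays 15 mm proud until pressed down along the bay with 8 to 12 N, slowly (15 mm/s); no spring, it stays down; the pack then stops hard on the floor
- spare_a: spare battery pack, a plain upright block 56 (local x) x 74 (local y) x 110 (local z) mm, black with a grey top, about 0.45 kg, the same either way round (half turn about z). Origin at the centre of its underside. Stands upright on the bench in front of the rack.
- spare_b: spare battery pack, a plain upright block 56 (local x) x 74 (local y) x 110 (local z) mm, black with a grey top, about 0.45 kg, the same either way round (half turn about z). Origin at the centre of its underside. Stands upright on the bench in front of the rack.
- charging_1: pack on charge, in one of the bays, to be left alone; battery pack, a plain upright block 56 (local x) x 74 (local y) x 110 (local z) mm, black with a grey top, about 0.45 kg, the same either way round (half turn about z). Origin at the centre of its underside. 
- charging_2: pack on charge, in one of the bays, to be left alone; battery pack, a plain upright block 56 (local x) x 74 (local y) x 110 (local z) mm, black with a grey top, about 0.45 kg, the same either way round (half turn about z). Origin at the centre of its underside. 
- slim_pack: small slim battery pack of another system, 42 x 42 x 82 mm, standing upright among the spares; it does not belong in this rack. Origin at the centre of its underside
- glue_bottle: yellow glue bottle, diameter 58, height 170 mm, standing at the left. Origin at the centre of its underside
- tape_measure: tape measure, 75 x 40 x 70 mm, at the left of the rack. Origin at the centre of its underside
- screwdriver: screwdriver, 200 mm long, lying at the right front
- walnut_offcut: dark wood offcut, 160 x 70 x 45 mm, lying at the right of the rack
Things that resemble listed ones, but are neither listed nor needed, are in the scene too. Leave any turquoise look-alike of the spare_b alone.

How it is judged:
By the outcome, as a careful person would: the job done as asked, in the order asked, and still so for the second after the job is handed in, with the robot touching nothing.
It also fails if it takes over 72 s, if anything falls off the work surface, if the arm or the gripper's body presses on something with over 40 N, if the wrist force passes 120 N, or if a joint passes its speed limit or range.

## Working session

There is one attempt and no reset: what is moved stays moved. The work goes in short steps, Python scripts to look and compute and a tool call to move; the robot and the scene stay as the last step left them, time stands still between calls to the robot, and variables do not carry over. Pictures are saved under pics/ and viewed, about 8 in all and at most 12, crops included, and the job is handed in when it is done.

Besides the shell and the picture viewer there is one more tool, called after "Request:" as name(argument=value, ...), one argument or row to a line, values as JSON. play_rows: Moves the arm, as the interface text tells. Its arguments: {"type":"object","properties":{"targets":{"type":"array","items":{"type":"number","minimum":-1,"maximum":1}},"gripper":{"type":"number"}},"required":["targets"]}

```bash
ls; mkdir -p pics; python3 - <<'E'
from station import *
import cv2,numpy as np
np.set_printoptions(precision=4,suppress=True)
s=observe();print(s['eef_pos'],s['tool_rot'],s['force'])
for n in('scene','top'):
    p=get_image(n);cv2.imwrite(f'pics/{n}0.png',cv2.resize(p['color'][:,:,::-1],None,fx=1.5,fy=1.5,interpolation=cv2.INTER_CUBIC))
    print(n,p['fx'],p['fy'],p['cx'],p['cy']);print(p['extrinsics'])
    for t in('spare_a','charging_1','slim_pack','bank','rack','glue_bottle'):
        print(t,[(np.round(d['at'],1).tolist(),round(d['conf'],2)) for d in look_for(t,p)])
E
```

```text
pics
[ 0.275  -0.6158  0.2549] [ 0.978   0.2084 -0.0001 -0.0012] [-0.2432 -0.5326 -0.04  ]
scene 434.7038290872003 434.7038290872003 256.28254611092285 197.27512313323422
[[ 0.5203  0.7184 -0.4617  1.1941]
 [ 0.8539 -0.4407  0.2767 -0.4047]
 [-0.0047 -0.5383 -0.8428  1.2775]
 [ 0.      0.      0.      1.    ]]
spare_a [([241.2, 182.6], 0.7), ([182.6, 179.2], 0.65), ([185.6, 211.9], 0.61), ([283.6, 167.9], 0.6)]
charging_1 [([213.8, 253.7], 0.87), ([293.7, 207.1], 0.86)]
slim_pack [([300.8, 150.2], 0.63)]
bank [([273.2, 237.9], 0.83)]
rack [([272.8, 245.2], 0.84)]
glue_bottle [([345.5, 125.1], 0.69)]
top 495.123282206304 495.123282206304 257.5064556124197 194.80247570077935
[[-0.0116 -0.9949  0.0999  0.394 ]
 [-0.9998  0.0134  0.0177 -0.0307]
 [-0.019  -0.0996 -0.9948  1.4107]
 [ 0.      0.      0.      1.    ]]
spare_a [([255.7, 221.7], 0.92), ([202.7, 221.3], 0.83), ([335.4, 223.9], 0.71), ([324.6, 271.7], 0.66)]
charging_1 [([340.1, 147.1], 0.77), ([258.4, 135.3], 0.59)]
slim_pack [([164.3, 233.2], 0.69), ([423.5, 221.7], 0.48)]
bank [([261.2, 132.0], 0.88)]
rack [([257.4, 131.7], 0.6), ([343.8, 146.6], 0.22)]
glue_bottle [([100.3, 235.1], 0.72), ([257.0, 136.5], 0.3)]
```

View pics/scene0.png

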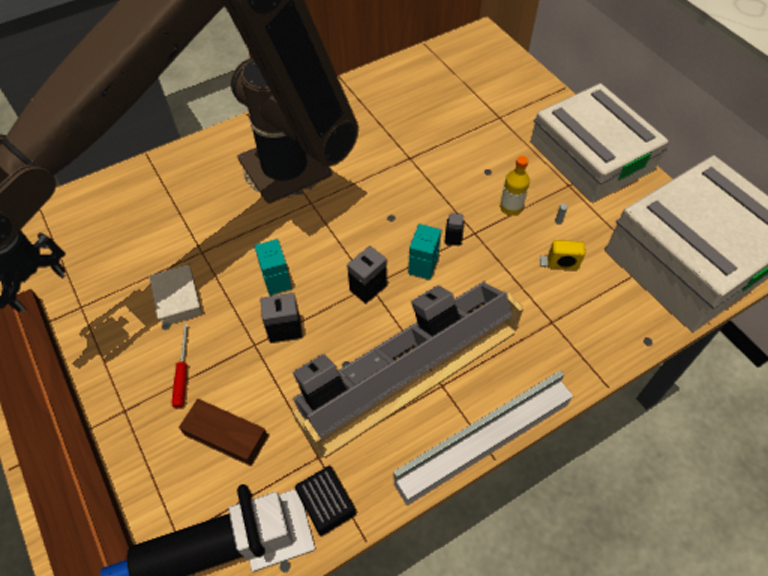

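View pics/top0.png

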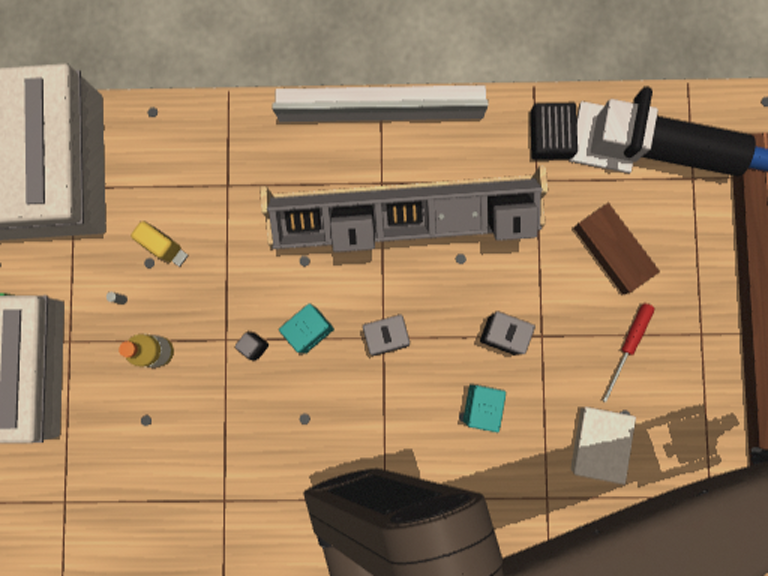

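Scene: the bays from the right in the top picture hold a pack (515,220), the cover plate (457,214), nothing (405,215), a pack (352,230) and nothing (303,220). So bays 3 and 5 are free. The black spares with grey tops are at (386,334) and (508,333). The turquoise ones are look-alikes, and the slim pack is at (250,346). I'll confirm this in enlarged crops.

```bash
cat > h.py <<'E'
from station import *
import cv2,numpy as np
np.set_printoptions(precision=4,suppress=True)
def proj(p,P):
    T=np.linalg.inv(p['extrinsics']);c=np.atleast_2d(P)@T[:3,:3].T+T[:3,3]
    return np.c_[p['fx']*c[:,0]/c[:,2]+p['cx'],p['fy']*c[:,1]/c[:,2]+p['cy']]
def ray(p,uv,z):
    E=p['extrinsics'];d=E[:3,:3]@[(uv[0]-p['cx'])/p['fx'],(uv[1]-p['cy'])/p['fy'],1]
    return E[:3,3]+d*(z-E[2,3])/d[2]
def crop(p,c0,c1,r0,r1,k,name,step=10):
    im=cv2.resize(p['color'][r0:r1,c0:c1,::-1],None,fx=k,fy=k,interpolation=cv2.INTER_CUBIC)
    for c in range(c0-c0%-step if 0 else ((c0+step-1)//step)*step,c1,step):
        cv2.line(im,(int((c-c0+.5)*k),0),(int((c-c0+.5)*k),6 if c%50 else 16),(0,0,255),1)
        if c%20==0: cv2.putText(im,str(c),(int((c-c0+.5)*k)-10,26),0,.35,(0,0,255),1)
    for r in range(((r0+step-1)//step)*step,r1,step):
        cv2.line(im,(0,int((r-r0+.5)*k)),(6,int((r-r0+.5)*k)),(0,0,255),1)
        if r%20==0: cv2.putText(im,str(r),(8,int((r-r0+.5)*k)+4),0,.35,(0,0,255),1)
    cv2.imwrite('pics/'+name,im)
E
python3 - <<'E'
from h import *
p=get_image('top');crop(p,165,375,110,245,3.8,'topc.png')
p=get_image('scene');crop(p,165,355,140,305,3.6,'scenec.png')
E
```

```text
(no output)
```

View pics/topc.png

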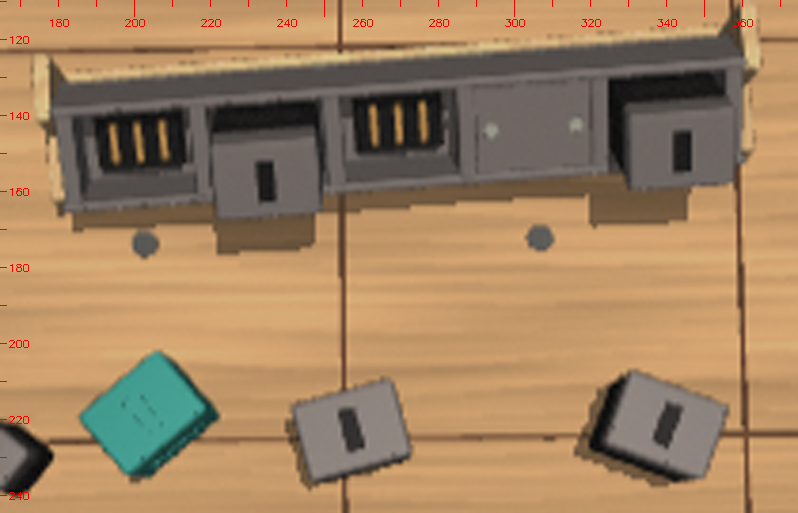

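View pics/scenec.png

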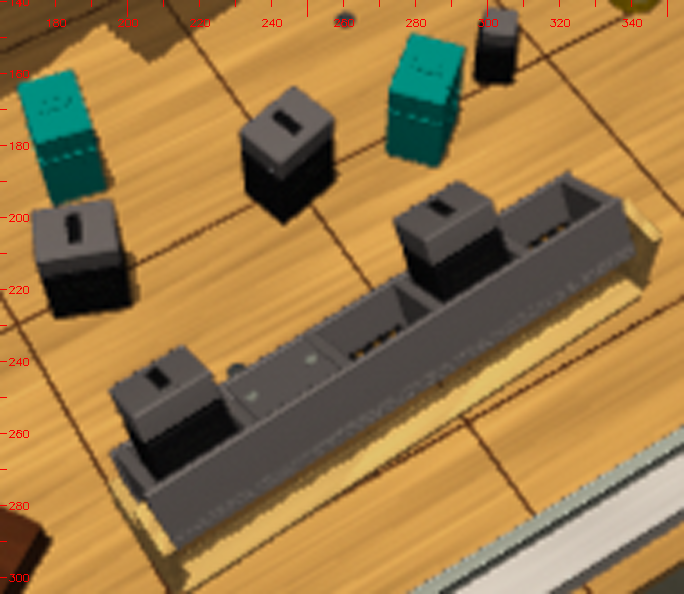

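```bash
cat > fit.py <<'E'
from h import *
from scipy.optimize import least_squares
from scipy.spatial.transform import Rotation as R
T=get_image('top');S=get_image('scene')
tc=lambda a:(np.array(a,float)+.5)/3.8-.5+[165,110]
sc=lambda a:(np.array(a,float)+.5)/3.6-.5+[165,140]
def bankT(q): return R.from_euler('zy',[q[3],-np.pi/6]).as_matrix(),np.array(q[:3])
def bw(q,P): M,t=bankT(q);return np.atleast_2d(P)@M.T+t
h=.001
bt=[(40,247,55,110),(-40,247,62,212),(40,-247,743,64),(32,136,210,103+0),(-32,60,343,187),(-32,-54,475,180),(-32,41-190,608,170)]
bs=[(-40,247,567,172),(40,247,622,200),(-40,-247,113,450),(40,-247,150,497)]
bt=[b for b in bt if b[:2]!=(32,136)]
bt=[(b[0],b[1],b[2],b[3]) for b in bt]
Pt=np.array([(b[0]*h,b[1]*h,.05) for b in bt if abs(b[1])==247]);ut=tc([b[2:] for b in bt if abs(b[1])==247])
Ps=np.array([(b[0]*h,b[1]*h,.05) for b in bs]);us=sc([b[2:] for b in bs])
f=lambda q:np.r_[(proj(T,bw(q,Pt))-ut).ravel(),(proj(S,bw(q,Ps))-us).ravel()]
r=least_squares(f,[.57,0,.1,0],loss='soft_l1');bank=r.x
print('bank',bank,np.degrees(bank[3]));print(r.fun.reshape(-1,2).round(1).tolist())
def sw(q,z=.11):
    c=np.array([(28,37),(28,-37),(-28,-37),(-28,37)])*h;a=q[2]
    return np.c_[c@np.array([[np.cos(a),np.sin(a)],[-np.sin(a),np.cos(a)]])+q[:2],np.full(4,z)]
def mt(u,v): # unordered corner match
    from scipy.optimize import linear_sum_assignment as l
    d=np.linalg.norm(u[:,None]-v,axis=2);i,j=l(d);return (u[i]-v[j]).ravel()
sp=[]
for a,b,t,s,y0 in (('m',0,[(292,407),(389,378),(411,455),(311,485)],[(293,87),(335,123),(287,167),(242,130)],.2),('r',0,[(632,370),(728,408),(703,478),(606,440)],[(33,208),(112,200),(122,255),(42,262)],-.2)):
    t=tc(t);s=sc(s);c=ray(T,t.mean(0),.11);print('ray top',c,'scene',ray(S,s.mean(0),.11))
    r=least_squares(lambda q:np.r_[mt(proj(T,sw(q)),t),mt(proj(S,sw(q)),s)],[c[0],c[1],y0])
    print(a,r.x,np.degrees(r.x[2]),r.fun.reshape(-1,2).round(1).tolist());sp.append(r.x)
np.save('bank.npy',bank);np.save('sp.npy',sp)
def draw(p,c0,r0,c1,r1,k,n):
    im=cv2.resize(p['color'][r0:r1,c0:c1,::-1],None,fx=k,fy=k,interpolation=cv2.INTER_CUBIC)
    def pl(W,col): cv2.polylines(im,[np.int32(((proj(p,W)-[c0,r0]+.5)*k-.5).round())],True,col,1)
    rect=lambda x0,x1,y0,y1,z:np.array([(x0,y0,z),(x0,y1,z),(x1,y1,z),(x1,y0,z)])*h
    pl(bw(bank,rect(-40,40,-247,247,50)),(0,255,0))
    for i in range(-2,3): pl(bw(bank,rect(-32,32,95*i-41,95*i+41,50)),(0,255,255))
    for i in(-2,1): pl(bw(bank,rect(-32,24,95*i-37,95*i+37,110)),(255,0,255))
    for q in sp: pl(sw(q),(0,255,0));pl(sw(q,0),(0,0,255))
    return im
a=draw(T,165,110,375,245,3.8,'');b=draw(S,165,140,355,305,3.6,'')
cv2.imwrite('pics/ov_t.png',a);cv2.imwrite('pics/ov_s.png',b)
E
python3 fit.py
```

```text
bank [ 0.6855 -0.0398  0.0374  0.0609] 3.4893224590700975
[[-2.0, 0.2], [0.4, 0.8], [-0.0, -1.3], [0.3, 1.9], [0.4, 1.8], [-1.0, -0.5], [-0.4, -1.0]]
ray top [ 0.4499 -0.0052  0.11  ] scene [ 0.4601 -0.0075  0.11  ]
m [ 0.453  -0.0055  0.271 ] 15.52800053113393 [[-0.9, -1.1], [0.6, -1.3], [0.8, -1.1], [-0.0, -1.1], [0.5, -2.7], [-1.7, -1.4], [-1.4, -0.7], [0.0, -1.9]]
ray top [ 0.4522 -0.2233  0.11  ] scene [ 0.4596 -0.2233  0.11  ]
r [ 0.4546 -0.223  -0.3842] -22.015008880881766 [[-0.4, -1.8], [0.9, -1.5], [0.0, 0.0], [-1.0, -0.3], [-0.6, -2.0], [-2.0, -0.6], [-0.6, -0.4], [0.6, -1.4]]
```

View pics/ov_t.png

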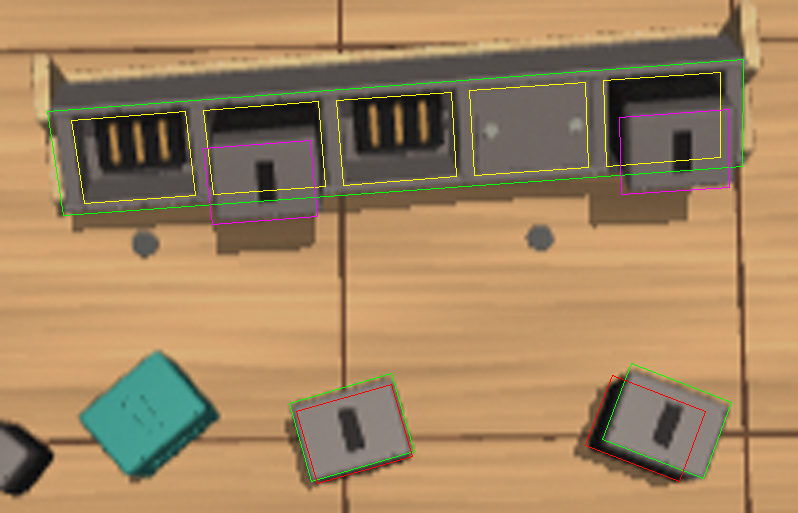

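View pics/ov_s.png

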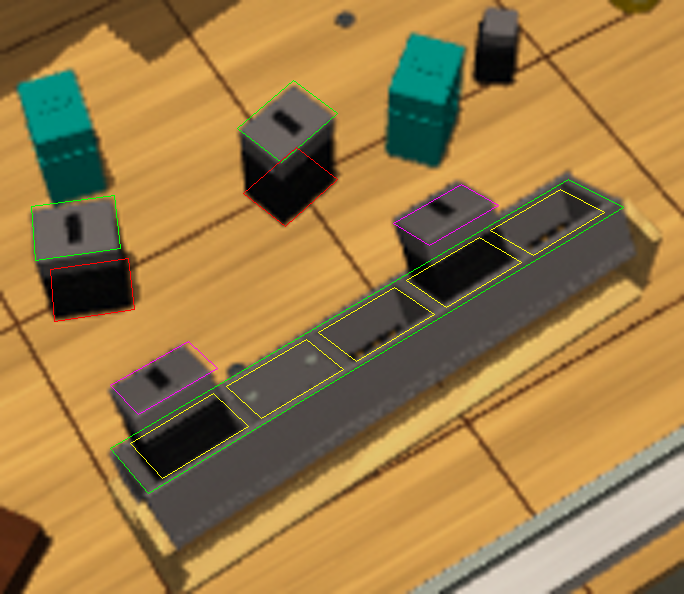

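```bash
cat > ref.py <<'E'
from h import *
from scipy.optimize import minimize,differential_evolution
from scipy.spatial.transform import Rotation as R
h=.001
def prep(p,s):
    g=cv2.GaussianBlur(cv2.cvtColor(p['color'],cv2.COLOR_RGB2GRAY).astype(np.float32),(0,0),s)
    return p,cv2.Sobel(g,cv2.CV_32F,1,0),cv2.Sobel(g,cv2.CV_32F,0,1)
def score(pg,A,B):
    p,gx,gy=pg;a=proj(p,A);b=proj(p,B);t=np.linspace(.06,.94,40)[:,None,None]
    u=(a+(b-a)*t).astype(np.float32);n=(b-a)[:,::-1]*[1,-1];n/=np.linalg.norm(n,axis=1)[:,None]
    X=cv2.remap(gx,u[...,0],u[...,1],1);Y=cv2.remap(gy,u[...,0],u[...,1],1)
    return np.minimum(np.abs((X*n[:,0]+Y*n[:,1]).mean(0)),60).sum()
def bw(q,P): return np.array(P)*h@R.from_euler('zy',[q[3],-np.pi/6]).as_matrix().T+q[:3]
E4=[(0,1),(1,2),(2,3),(3,0)]
rect=lambda x0,x1,y0,y1,z:[(x0,y0,z),(x0,y1,z),(x1,y1,z),(x1,y0,z)]
def segs(Q,es=E4): return [Q[i] for i,j in es],[Q[j] for i,j in es]
def bank_segs(q):
    T=[segs(rect(-40,40,-247,247,50))];
    for i in(0,2): T.append(segs(rect(-32,32,95*i-41,95*i+41,50)))
    S=list(T)
    for k,i in((4,-2),(5,1)):
        e=segs(rect(-32,24,95*i-37+q[k],95*i+37+q[k],110));T.append(e);S.append(e)
    f=lambda L:(bw(q,sum([a for a,_ in L],[])),bw(q,sum([b for _,b in L],[])))
    return f(T),f(S)
def box_segs(q,w=(28,37),H=110):
    c,s=np.cos(q[2]),np.sin(q[2]);C=[(w[0],w[1]),(w[0],-w[1]),(-w[0],-w[1]),(-w[0],w[1])]
    t=np.array([(c*x-s*y,s*x+c*y,H) for x,y in C])*h+[q[0],q[1],0];b=t-[0,0,H*h]
    A=np.r_[t,t,b];B=np.r_[np.roll(t,-1,0),b,np.roll(b,-1,0)];return (A,B)
def opt(f,x0,w):
    for s in (1.6,.9):
        V=[prep(T,s),prep(S,s)]
        x0=differential_evolution(lambda q:-f(q,V),[(a-b,a+b) for a,b in zip(x0,w)],seed=1,maxiter=80,popsize=12,tol=1e-5).x;w=[b*.4 for b in w]
    return x0
if __name__=='__main__':
    T=get_image('top');S=get_image('scene')
    def fb(q,V): a,b=bank_segs(q);return score(V[0],*a)+score(V[1],*b)
    b=opt(fb,list(np.load('bank.npy'))+[0,0],[.01,.012,.01,.02,.004,.004]);print('bank',b)
    for k in(0,1):
        print('only',['top','scene'][k],opt(lambda q,V:score(V[k],*bank_segs(q)[k]),b,[.008,.008,1e-6,.02,.004,.004]))
    sp=[]
    for q in np.load('sp.npy'):
        r=opt(lambda q,V:score(V[0],*box_segs(q))+score(V[1],*box_segs(q)),q,[.01,.01,.1]);sp.append(r);print('sp',r)
        for k in(0,1): print('  only',k,opt(lambda q,V:score(V[k],*box_segs(q)),r,[.008,.008,.1]))
    np.save('bank.npy',b);np.save('sp.npy',sp)
    ims=[]
    for p,o,k,L,n in((T,(165,110,375,245),3.8,0,'t'),(S,(165,140,355,305),3.6,1,'s')):
        im=cv2.resize(p['color'][o[1]:o[3],o[0]:o[2],::-1],None,fx=k,fy=k,interpolation=cv2.INTER_CUBIC)
        for A,B in [bank_segs(b)[L]]+[box_segs(q) for q in sp]:
            for u,v in zip(proj(p,A),proj(p,B)):
                cv2.line(im,*[tuple(int(z) for z in ((w-o[:2]+.5)*k-.5).round()) for w in(u,v)],(0,255,0),1)
        ims.append(cv2.resize(im,(660,int(im.shape[0]*660/im.shape[1]))[:2] if n=='t' else (400,347)))
    c=np.zeros((ims[0].shape[0]+347-170,660,3),np.uint8)
    cv2.imwrite('pics/r_t.png',ims[0]);cv2.imwrite('pics/r_s.png',ims[1])
E
python3 ref.py
```

```text
bank [ 0.6863 -0.0471  0.0513  0.0577 -0.0018  0.0028]
only top [ 0.6852 -0.042   0.0513  0.0536 -0.0038  0.008 ]
only scene [ 0.6863 -0.0465  0.0513  0.0577 -0.0065  0.0057]
sp [ 0.4533 -0.0076  0.1651]
  only 0 [ 0.4533 -0.0076  0.1671]
  only 1 [ 0.4564 -0.0008  0.3043]
sp [ 0.4508 -0.2231 -0.3231]
  only 0 [ 0.4515 -0.2217 -0.3476]
  only 1 [ 0.4528 -0.223  -0.2639]
```

```bash
sed -i 's/\[.01,.012,.01,.02,.004,.004\]/[.012,.012,.02,.02,4,4]/; s/1e-6,.02,.004,.004/1e-6,.02,4,4/; s/A=np.r_\[t,t,b\];B=.*;return/A=t;B=np.roll(t,-1,0);return/' ref.py
python3 - <<'E'
import numpy as np
np.save('bank.npy',[.6855,-.041,.045,.0609]);np.save('sp.npy',[[.453,-.0055,.271],[.4546,-.223,-.3842]])
E
python3 ref.py
```

```text
bank [ 0.6857 -0.0464  0.0494  0.0544 -2.4035  4.6822]
only top [ 0.6855 -0.0407  0.0494  0.0539 -7.9953 -0.4343]
only scene [ 0.6853 -0.0449  0.0494  0.0571 -3.3682  3.3912]
sp [ 0.4522 -0.006   0.2696]
  only 0 [ 0.4537 -0.0085  0.2746]
  only 1 [ 0.451  -0.006   0.3616]
sp [ 0.453  -0.2233 -0.3839]
  only 0 [ 0.4554 -0.2256 -0.3494]
  only 1 [ 0.4538 -0.2228 -0.3713]
```

View pics/r_t.png

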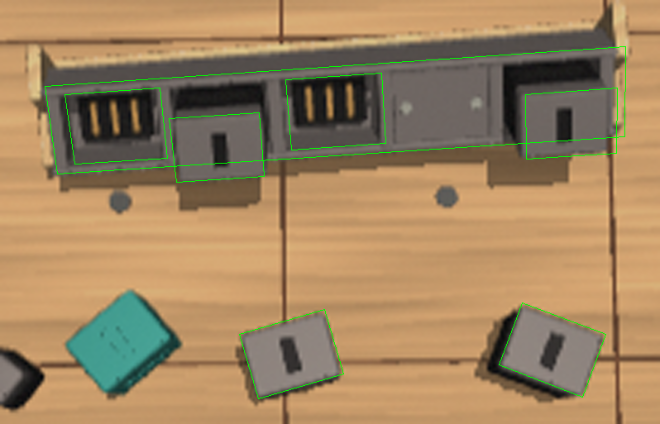

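View pics/r_s.png

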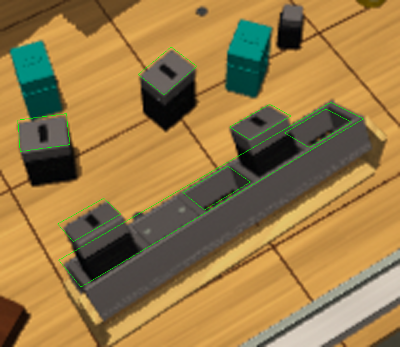

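```bash
python3 - <<'E'
from h import *
p=get_image('top')
crop(p,175,272,122,170,6,'a.png',5);crop(p,268,365,116,164,6,'b.png',5)
cv2.imwrite('pics/ab.png',np.vstack([cv2.imread('pics/a.png'),cv2.imread('pics/b.png')]))
E
```

```text
(no output)
```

View pics/ab.png

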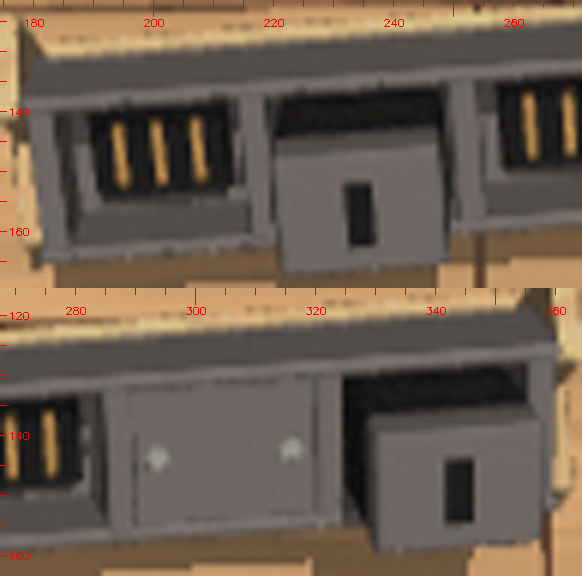

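```bash
cat > fit2.py <<'E'
from h import *
from scipy.optimize import least_squares
from ref import bw
T=get_image('top');S=get_image('scene')
ta=[(32,231,57,110),(32,149,243,97),(32,136,270,93),(32,41,473,80),(-32,231,68,242),(-32,149,255,235),(-32,41,485,222),(-40,247,42,262),(40,247,30,108)]
tb=[(32,-41,103,388),(32,-54,128,385),(32,-136,316,372),(32,-149,342,378),(32,-231,528,362),(-32,-54,135,527),(-32,-136,318,515),(40,-247,555,345)]
ss=[(-40,247,567,172),(40,247,622,200),(-40,-247,113,450),(40,-247,150,497)]
UA=lambda x,y:(x/6+174.6,y/6+121.6);UB=lambda x,y:(x/6+267.6,(y-288)/6+115.6);US=lambda x,y:(x/3.6+164.6,y/3.6+139.6)
P=[(T,(x,y,50),UA(u,v)) for x,y,u,v in ta]+[(T,(x,y,50),UB(u,v)) for x,y,u,v in tb]
Q=[(S,(x,y,50),US(u,v)) for x,y,u,v in ss]
pk=[]
for i,U,c in((1,UA,[(278,155),(437,137),(445,257),(283,272)]),(-2,UB,[(370,418),(533,405),(545,540),(377,550)])):
    pk+=[(T,i,k,U(*z)) for k,z in zip([(24,37),(24,-37),(-32,-37),(-32,37)],c)]
for i,c in((-2,[(110,390),(183,347),(217,380),(133,420)]),(1,[(397,215),(458,182),(495,212),(428,247)])):
    pk+=[(S,i,k,US(*z)) for k,z in zip([(-32,-37),(-32,37),(24,37),(24,-37)],c)]
def f(q,wt=1,ws=1,sep=False):
    r=[]
    for p,X,u in P+Q: r.append((wt if p is T else ws)*(proj(p,bw(q,[X]))[0]-u))
    for p,i,k,u in pk: r.append((wt if p is T else ws)*(proj(p,bw(q,[(k[0],95*i+k[1]+q[4 if i==1 else 5],110)]))[0]-u))
    return np.array(r) if sep else np.ravel(r)
for a in((1,1),(1,.01),(.01,1)):
    r=least_squares(f,[.6855,-.041,.045,.056,0,0],kwargs=dict(wt=a[0],ws=a[1]),loss='soft_l1');print(a,r.x)
    if a==(1,1):
        e=f(r.x,sep=True);print(e.round(1).tolist());np.save('bank.npy',r.x)
E
python3 fit2.py
```

```text
(1, 1) [ 0.6881 -0.0421  0.0397  0.0638 -0.9423 -2.1509]
[[-0.0, 0.3], [-1.0, 0.2], [-0.8, 0.5], [0.3, -0.1], [1.5, 0.4], [-0.3, -0.7], [0.4, -1.4], [0.5, 0.2], [-1.8, -1.7], [-0.6, 0.3], [0.0, 0.4], [-0.8, 0.2], [-0.2, -1.2], [-0.5, -0.9], [0.2, -0.9], [-0.4, -1.1], [1.0, -1.4], [0.1, 2.3], [0.3, 2.3], [-1.3, 0.4], [-0.6, -0.1], [-1.8, -0.0], [0.0, 0.8], [0.7, 0.9], [-0.2, 0.5], [0.2, 1.7], [1.9, 1.7], [-0.1, -0.3], [-0.5, 0.1], [-0.9, -0.2], [0.4, -0.7], [-0.8, -2.2], [0.4, -0.3], [-1.4, 2.9], [0.4, 1.2], [0.4, -1.4], [-0.2, 0.1]]
(1, 0.01) [ 0.6885 -0.0425  0.0368  0.0607 -0.9847 -1.8578]
(0.01, 1) [ 0.6889 -0.0399  0.045   0.084  -2.7564 -6.0054]
```

The first move goes above the right-hand spare (top crop centre about (667,425), black with a grey top, not turquoise).

Request:
play_rows(
  targets=[0.445, 0.98, 0, 0, 0, 0.48, 0.445, 0.98, 0, 0, 0, 0.48, 0.445, 0.98, 0, 0, 0, 0.48, 0.445, 0.98, 0, 0, 0, 0.48, 0.445, 0.98, 0, 0, 0, 0.48, 0.445, 0.98, 0, 0, 0, 0.48, 0.445, 0.98, 0, 0, 0, 0.48, 0.445, 0.98, 0, 0, 0, 0.48, 0.445, 0.98, 0, 0, 0, 0.48, 0.445, 0.98, 0, 0, 0, 0.48, 0.445, 0.98, 0, 0, 0, 0.48, 0.445, 0.98, 0, 0, 0, 0.48, 0.445, 0.98, 0, 0, 0, 0.48, 0.445, 0.98, 0, 0, 0, 0.48, 0.445, 0.98, 0, 0, 0, 0.48, 0.445, 0.98, 0, 0, 0, 0.48, 0, 0, 0, 0, 0, 0, 0, 0, 0, 0, 0, 0],
  gripper=-1,
)

```text
time: 3.5
eef_pos: [0.453, -0.2243, 0.2564]
tool_rot: [0.829, 0.56, -0.0, 0.0]
force: [0.3, -0.7, -0.4]
finger_gap: 1.004
```

Request:
play_rows(
  targets=[0, 0, -0.82, 0, 0, 0, 0, 0, -0.82, 0, 0, 0, 0, 0, -0.82, 0, 0, 0, 0, 0, -0.82, 0, 0, 0, 0, 0, -0.82, 0, 0, 0, 0, 0, -0.82, 0, 0, 0, 0, 0, -0.82, 0, 0, 0, 0, 0, -0.82, 0, 0, 0, 0, 0, 0, 0, 0, 0, 0, 0, 0, 0, 0, 0],
)

```text
time: 4.75
eef_pos: [0.4534, -0.2252, 0.0931]
tool_rot: [0.829, 0.559, 0.0, 0.001]
force: [0.3, 0.6, -1.4]
finger_gap: 0.999
```

Request:
play_rows(
  targets=[0, 0, 0, 0, 0, 0, 0, 0, 0, 0, 0, 0, 0, 0, 0, 0, 0, 0, 0, 0, 0, 0, 0, 0, 0, 0, 0, 0, 0, 0, 0, 0, 0, 0, 0, 0],
  gripper=1,
)

```text
time: 5.5
eef_pos: [0.4537, -0.2249, 0.0935]
tool_rot: [0.829, 0.56, 0.0, 0.001]
force: [-1.9, -0.3, 5.9]
finger_gap: 0.645
```

```bash
cat > plan.py <<'E'
import sys
from h import *
from scipy.spatial.transform import Rotation as R
B=np.array([.6883,-.0421,.0388]);yaw=.061
M=R.from_euler('zy',[yaw,-np.pi/6]).as_matrix()
Rt=np.c_[M[:,1],M[:,0],-M[:,2]]
def rel(bx,by,bz,off=93.5):
    s=observe();t=B+M@(np.array([bx,by,bz+off])/1000)
    d=t-s['eef_pos'];w=(R.from_matrix(Rt)*R.from_quat(s['tool_rot']).inv()).as_rotvec()
    print('target',t,'shift units',d/.025,'turn units',w/.1,'force bank',M.T@s['force'])
    c=M.T@(np.array(s['eef_pos'])-B)*1000-[0,0,off];print('now bank',c)
if __name__=='__main__':
    print('axes x,y,z of bank in units per mm',M.T/25)
    rel(*map(float,sys.argv[1:]))
E
python3 plan.py -1 0 125
```

```text
axes x,y,z of bank in units per mm [[ 0.0346  0.0024  0.02  ]
 [-0.0021  0.0399 -0.0012]
 [-0.02    0.      0.0346]]
target [ 0.5782 -0.0422  0.2275] shift units [4.9807 7.3079 5.3597] turn units [-1.1525 -5.1359  4.3377] force bank [ 1.289  -0.3792  6.0572]
now bank [-186.6448 -171.6994   71.2172]
```

Request:
play_rows(
  targets=[0, 0, 0.5, 0, 0, 0, 0, 0, 0.9, 0, 0, 0, 0, 0, 0.9, 0, 0, 0, 0, 0, 0.9, 0, 0, 0, 0, 0, 0.8, 0, 0, 0],
)

```text
time: 6.12
eef_pos: [0.4526, -0.2238, 0.1924]
tool_rot: [0.829, 0.56, -0.0, -0.001]
force: [0.2, 0.0, -4.5]
finger_gap: 0.646
```

```bash
python3 plan.py -1 0 125
```

```text
axes x,y,z of bank in units per mm [[ 0.0346  0.0024  0.02  ]
 [-0.0021  0.0399 -0.0012]
 [-0.02    0.      0.0346]]
target [ 0.5782 -0.0422  0.2275] shift units [5.0249 7.2639 1.4032] turn units [-1.17   -5.1616  4.335 ] force bank [-2.0895  0.1383 -3.9435]
now bank [-138.1689 -173.558   157.4305]
```

The rotation order is wrong: lower-case 'zy' is extrinsic, so the row came out sloping. I'm fixing it and refitting.

```bash
sed -i "s/'zy'/'ZY'/" ref.py plan.py fit.py; sed -i 's/^T=get_image.*/import pickle\nT=get_image("top");S=get_image("scene")/' fit2.py; python3 fit2.py
```

```text
(1, 1) [ 0.6875 -0.0411  0.0418  0.0586  0.6261 -0.0013]
[[-0.3, 0.1], [-1.0, 0.0], [-0.7, 0.3], [0.6, -0.1], [0.9, 0.3], [-0.5, -0.7], [0.3, -1.4], [-0.2, 0.1], [-2.1, -2.0], [-0.3, 0.3], [0.4, 0.5], [-0.5, 0.4], [-0.0, -0.9], [-0.5, -0.5], [0.2, -0.8], [-0.4, -0.9], [1.0, -1.0], [0.3, 0.4], [0.3, 0.4], [-1.0, 1.2], [-0.7, 0.9], [-1.6, -0.1], [0.4, 0.8], [0.7, 1.0], [-0.3, 0.5], [0.2, 2.0], [1.7, 2.1], [-0.6, -0.0], [-0.7, 0.3], [-0.6, 0.6], [0.5, -0.3], [-0.8, -1.7], [0.5, 0.6], [-1.6, 2.1], [0.3, -0.0], [0.1, -2.6], [-0.5, -0.6]]
(1, 0.01) [ 0.6888 -0.0415  0.0357  0.059   1.0004 -0.7085]
(0.01, 1) [ 0.6817 -0.0359  0.0301  0.0568  0.7211 -3.3351]
```

```bash
sed -i 's/^B=.*/B=np.array([.6875,-.0411,.040]);yaw=.0588/' plan.py; python3 plan.py -1 0 125
```

```text
axes x,y,z of bank in units per mm [[ 0.0346  0.002   0.02  ]
 [-0.0024  0.0399 -0.    ]
 [-0.02   -0.0012  0.0346]]
target [ 0.5776 -0.0476  0.2287] shift units [4.9443 7.0904 1.3729] turn units [-0.8351 -5.1697  4.3189] force bank [-1.0842 -0.5699 -3.4086]
now bank [-134.0455 -169.6889  162.1806]
```

Request:
play_rows(
  targets=[0.494, 0.709, 0.137, -0.0835, -0.517, 0.432, 0.494, 0.709, 0.137, -0.0835, -0.517, 0.432, 0.494, 0.709, 0.137, -0.0835, -0.517, 0.432, 0.494, 0.709, 0.137, -0.0835, -0.517, 0.432, 0.494, 0.709, 0.137, -0.0835, -0.517, 0.432, 0.494, 0.709, 0.137, -0.0835, -0.517, 0.432, 0.494, 0.709, 0.137, -0.0835, -0.517, 0.432, 0.494, 0.709, 0.137, -0.0835, -0.517, 0.432, 0.494, 0.709, 0.137, -0.0835, -0.517, 0.432, 0.494, 0.709, 0.137, -0.0835, -0.517, 0.432, 0, 0, 0, 0, 0, 0, 0, 0, 0, 0, 0, 0],
)

```text
time: 7.72
eef_pos: [0.5757, -0.0471, 0.225]
tool_rot: [0.663, 0.703, 0.186, 0.174]
force: [-0.5, 0.2, -4.5]
finger_gap: 0.654
```

```bash
python3 plan.py -1 0 56; python3 - <<'E'
from h import *
s=get_image('scene');t=get_image('top')
crop(t,185,335,90,190,4,'c1.png');crop(s,200,340,140,270,2.6,'c2.png')
a=cv2.imread('pics/c1.png');b=cv2.imread('pics/c2.png')
a=a[:, :];b=cv2.resize(b,(190,int(b.shape[0]*190/b.shape[1]))) if 0 else b
W=800;c=np.zeros((400,W,3),np.uint8);a=cv2.resize(a,(440,293));c[:293,:440]=a;c[:b.shape[0],440:440+min(360,b.shape[1])]=b[:,:360];cv2.imwrite('pics/c.png',c)
E
```

```text
axes x,y,z of bank in units per mm [[ 0.0346  0.002   0.02  ]
 [-0.0024  0.0399 -0.    ]
 [-0.02   -0.0012  0.0346]]
target [ 0.612  -0.0455  0.169 ] shift units [ 1.4526  0.0615 -2.2432] turn units [-0.0126 -0.0753 -0.0043] force bank [-2.6696  0.2666 -3.6989]
now bank [ -4.435    0.6003 122.7378]
```

View pics/c.png

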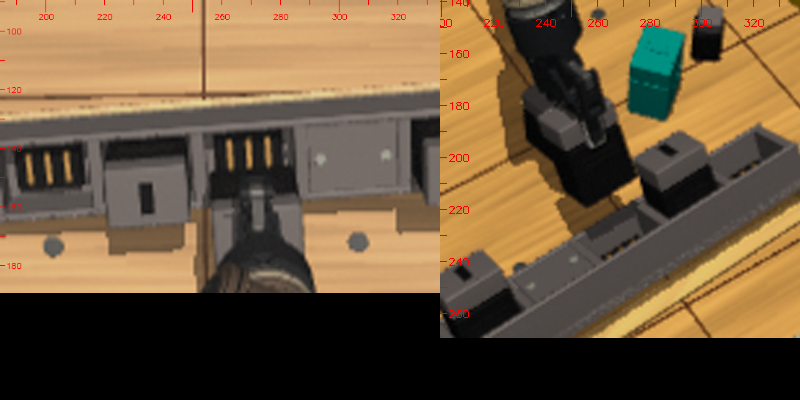

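Request:
play_rows(
  targets=[0.24, 0.01, -0.37, 0, -0.0125, 0, 0.24, 0.01, -0.37, 0, -0.0125, 0, 0.24, 0.01, -0.37, 0, -0.0125, 0, 0.24, 0.01, -0.37, 0, -0.0125, 0, 0.24, 0.01, -0.37, 0, -0.0125, 0, 0.24, 0.01, -0.37, 0, -0.0125, 0, 0, 0, 0, 0, 0, 0, 0, 0, 0, 0, 0, 0],
)

```text
time: 8.82
eef_pos: [0.6128, -0.0456, 0.1712]
tool_rot: [0.662, 0.703, 0.19, 0.179]
force: [0.7, 0.3, -3.1]
finger_gap: 0.65
```

```bash
python3 plan.py -1 0 40; python3 - <<'E'
from h import *
import plan,numpy as np
from plan import M,B
s=observe();o=np.array(s['eef_pos']);
from scipy.spatial.transform import Rotation as R
A=R.from_quat(s['tool_rot']).as_matrix()
# pack corners: tool x = pack y, tool y = pack x, tool z down
def c(z,dx=0): return [o+A@(np.array([sy*37+dx,sx*28,93.5-z])/1000) for sx,sy in((1,1),(1,-1),(-1,-1),(-1,1))]
for n in('top','scene'):
    p=get_image(n);a=(262,168) if n=='top' else (258,208)
    c0,r0=(215,110) if n=='top' else (205,140);k=4
    im=cv2.resize(p['color'][r0:r0+100,c0:c0+100,::-1],None,fx=k,fy=k,interpolation=cv2.INTER_CUBIC)
    rect=[B+M@(np.array([x,y,50])/1000) for x,y in((32,41),(32,-41),(-32,-41),(-32,41))]
    for W,col in((c(110),(0,255,0)),(c(0),(0,0,255)),(rect,(0,255,255))):
        cv2.polylines(im,[np.int32(((proj(p,W)-[c0,r0]+.5)*k).round())],True,col,1)
    cv2.imwrite(f'pics/d{n}.png',im)
cv2.imwrite('pics/d.png',np.hstack([cv2.imread('pics/dtop.png'),cv2.imread('pics/dscene.png')]))
E
```

```text
axes x,y,z of bank in units per mm [[ 0.0346  0.002   0.02  ]
 [-0.0024  0.0399 -0.    ]
 [-0.02   -0.0012  0.0346]]
target [ 0.62   -0.0451  0.1551] shift units [ 0.289   0.022  -0.6449] turn units [-0.006   0.0363 -0.0056] force bank [-0.9235  0.2373 -2.9999]
now bank [ 0.788  -0.1247 57.5856]
```

View pics/d.png

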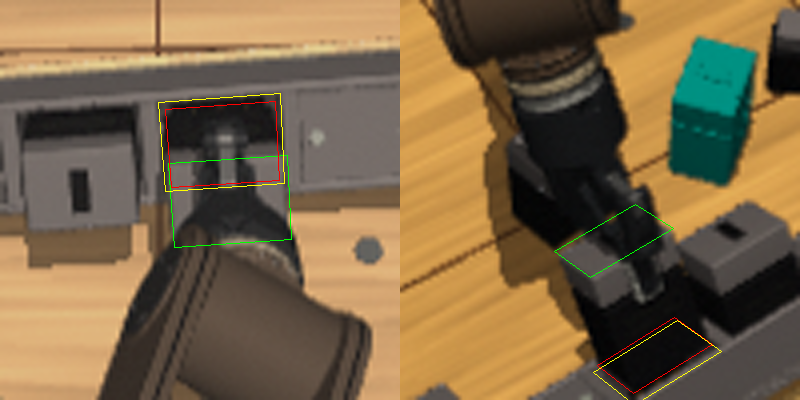

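Request:
play_rows(
  targets=[0.036, 0.003, -0.08, 0, 0, 0, 0.036, 0.003, -0.08, 0, 0, 0, 0.036, 0.003, -0.08, 0, 0, 0, 0.036, 0.003, -0.08, 0, 0, 0, 0.036, 0.003, -0.08, 0, 0, 0, 0.036, 0.003, -0.08, 0, 0, 0, 0.036, 0.003, -0.08, 0, 0, 0, 0.036, 0.003, -0.08, 0, 0, 0, 0, 0, 0, 0, 0, 0],
)

```text
time: 10.05
eef_pos: [0.6201, -0.0451, 0.1551]
tool_rot: [0.662, 0.702, 0.19, 0.179]
force: [0.5, -0.2, -4.2]
finger_gap: 0.646
```

```bash
python3 plan.py -1 0 22
```

```text
axes x,y,z of bank in units per mm [[ 0.0346  0.002   0.02  ]
 [-0.0024  0.0399 -0.    ]
 [-0.02   -0.0012  0.0346]]
target [ 0.629  -0.0445  0.1395] shift units [ 0.3574  0.0214 -0.6236] turn units [-0.0064  0.0379 -0.0024] force bank [-1.6601 -0.2417 -3.8499]
now bank [-0.957  -0.0083 39.9766]
```

Request:
play_rows(
  targets=[0.045, 0.003, -0.078, 0, 0, 0, 0.045, 0.003, -0.078, 0, 0, 0, 0.045, 0.003, -0.078, 0, 0, 0, 0.045, 0.003, -0.078, 0, 0, 0, 0.045, 0.003, -0.078, 0, 0, 0, 0.045, 0.003, -0.078, 0, 0, 0, 0.045, 0.003, -0.078, 0, 0, 0, 0.045, 0.003, -0.078, 0, 0, 0, 0, 0, 0, 0, 0, 0],
)

```text
time: 11.18
eef_pos: [0.6289, -0.0444, 0.1399]
tool_rot: [0.662, 0.703, 0.19, 0.179]
force: [-3.2, -0.4, 0.7]
finger_gap: 0.649
```

```bash
python3 plan.py -1 0 15
```

```text
axes x,y,z of bank in units per mm [[ 0.0346  0.002   0.02  ]
 [-0.0024  0.0399 -0.    ]
 [-0.02   -0.0012  0.0346]]
target [ 0.6325 -0.0443  0.1335] shift units [ 0.1437  0.004  -0.2559] turn units [-0.0057  0.0349 -0.008 ] force bank [-2.4241 -0.1642  2.2178]
now bank [-0.9124  0.1105 22.3373]
```

Request:
play_rows(
  targets=[0.036, 0.002, -0.062, 0, 0, 0, 0.036, 0.002, -0.062, 0, 0, 0, 0.036, 0.002, -0.062, 0, 0, 0, 0.036, 0.002, -0.062, 0, 0, 0],
)

```text
time: 11.68
eef_pos: [0.6324, -0.0443, 0.1338]
tool_rot: [0.662, 0.703, 0.19, 0.178]
force: [-5.7, 0.2, 4.1]
finger_gap: 0.653
```

```bash
python3 plan.py -1 0 0
```

```text
axes x,y,z of bank in units per mm [[ 0.0346  0.002   0.02  ]
 [-0.0024  0.0399 -0.    ]
 [-0.02   -0.0012  0.0346]]
target [ 0.64   -0.0439  0.1205] shift units [ 0.3016  0.0145 -0.5332] turn units [-0.0054  0.0342 -0.0099] force bank [-2.8557  0.5223  6.3647]
now bank [-0.872   0.08   15.3176]
```

Request:
play_rows(
  targets=[0.036, 0.002, -0.062, 0, 0, 0, 0.036, 0.002, -0.062, 0, 0, 0, 0.036, 0.002, -0.062, 0, 0, 0, 0.036, 0.002, -0.062, 0, 0, 0],
)

```text
time: 12.18
eef_pos: [0.6352, -0.044, 0.1292]
tool_rot: [0.662, 0.703, 0.189, 0.177]
force: [-36.2, -2.3, 32.0]
finger_gap: 0.648
```

```bash
python3 plan.py -1 0 0|tail -2
```

```text
target [ 0.64   -0.0439  0.1205] shift units [ 0.1887  0.003  -0.3511] turn units [-0.0143  0.0119 -0.0273] force bank [-15.3935  -0.1411  45.8161]
now bank [-0.6931  0.2022  9.957 ]
```

Request:
play_rows(
  targets=[0.036, 0.002, -0.062, 0, 0, 0, 0.036, 0.002, -0.062, 0, 0, 0],
)

```text
time: 12.42
eef_pos: [0.6356, -0.0439, 0.1294]
tool_rot: [0.661, 0.704, 0.189, 0.176]
force: [-68.9, -4.0, 59.9]
finger_gap: 0.65
```

```bash
python3 plan.py -1 0 0|tail -2
```

```text
target [ 0.64   -0.0439  0.1205] shift units [ 0.1758  0.0013 -0.3555] turn units [-0.0277 -0.0175 -0.0515] force bank [-29.8561   0.0978  86.3691]
now bank [-0.3575  0.226   9.8927]
```

Request:
play_rows(
  targets=[-0.04, -0.002, 0.06, 0, 0, 0, -0.04, -0.002, 0.06, 0, 0, 0, -0.036, -0.002, 0.062, 0, 0, 0, -0.03, -0.002, 0.05, 0, 0, 0, 0, 0, 0, 0, 0, 0],
)

```text
time: 13.05
eef_pos: [0.6346, -0.0442, 0.1298]
tool_rot: [0.662, 0.702, 0.19, 0.179]
force: [0.5, -0.7, -2.4]
finger_gap: 0.645
```

```bash
python3 plan.py -1 0 0|tail -2
```

```text
target [ 0.64   -0.0439  0.1205] shift units [ 0.215   0.0128 -0.3738] turn units [-0.0043  0.0408 -0.0023] force bank [-0.773  -0.6838 -2.324 ]
now bank [-0.9902 -0.0048 10.7854]
```

Request:
play_rows(
  targets=[0, 0, 0, 0, 0, 0, 0, 0, 0, 0, 0, 0, 0, 0, 0, 0, 0, 0, 0, 0, 0, 0, 0, 0],
  gripper=-1,
)

```text
time: 13.55
eef_pos: [0.6343, -0.0441, 0.1299]
tool_rot: [0.662, 0.703, 0.19, 0.179]
force: [0.1, 0.6, 0.6]
finger_gap: 1.003
```

Request:
play_rows(
  targets=[-0.2, -0.01, 0.346, 0, 0, 0, -0.4, -0.02, 0.69, 0, 0, 0, -0.4, -0.02, 0.69, 0, 0, 0, -0.4, -0.02, 0.69, 0, 0, 0, -0.4, -0.02, 0.69, 0, 0, 0, 0, 0, 0, 0, 0, 0],
)

```text
time: 14.3
eef_pos: [0.5897, -0.0467, 0.2099]
tool_rot: [0.662, 0.702, 0.191, 0.18]
force: [0.4, -0.4, -0.9]
finger_gap: 1.004
```

```bash
cat > grasp.py <<'E'
from h import *
from scipy.spatial.transform import Rotation as R
s=observe();a=.27;t=np.array([.4525,-.0068,.175])
Rt=np.c_[[-np.sin(a),np.cos(a),0],[np.cos(a),np.sin(a),0],[0,0,-1]]
print((t-s['eef_pos'])/.025,(R.from_matrix(Rt)*R.from_quat(s['tool_rot']).inv()).as_rotvec()/.1,s['qpos'],s['force'])
E
python3 grasp.py
```

```text
[-5.4866  1.596  -1.3973] [-0.8595  5.2513  2.0576] [-0.3233 -0.0723  2.1154  0.3272  0.6247 -0.6029] [ 0.4336 -0.426  -0.8871]
```

Request:
play_rows(
  targets=[-0.549, 0.16, 0, -0.086, 0.525, 0.206, -0.549, 0.16, 0, -0.086, 0.525, 0.206, -0.549, 0.16, 0, -0.086, 0.525, 0.206, -0.549, 0.16, 0, -0.086, 0.525, 0.206, -0.549, 0.16, 0, -0.086, 0.525, 0.206, -0.549, 0.16, 0, -0.086, 0.525, 0.206, -0.549, 0.16, 0, -0.086, 0.525, 0.206, -0.549, 0.16, 0, -0.086, 0.525, 0.206, -0.549, 0.16, 0, -0.086, 0.525, 0.206, -0.549, 0.16, 0, -0.086, 0.525, 0.206, 0, 0, 0, 0, 0, 0, 0, 0, 0, 0, 0, 0],
)

```text
time: 15.8
eef_pos: [0.4521, -0.0064, 0.2071]
tool_rot: [0.606, 0.796, -0.001, -0.002]
force: [-0.2, 1.0, -0.5]
finger_gap: 1.003
```

```bash
python3 grasp.py; cat > chk.py <<'E'
from h import *
from fit2 import bw
E
python3 - <<'E'
import sys;sys.path.insert(0,'.')
from h import *
p=get_image('top');print('top',[(np.round(d['at'],1).tolist(),round(d['conf'],2)) for d in look_for('spare_a',p)+look_for('charging_1',p)])
crop(p,170,370,100,240,3.9,'e.png')
E
```

```text
[ 0.0141 -0.0157 -1.2833] [-0.0072 -0.0386  0.0052] [-0.2391 -0.1724  2.1498 -0.0002  1.1681 -0.5085] [-0.1935  0.9847 -0.4704]
top [([269.7, 152.7], 0.89), ([204.3, 220.4], 0.85), ([326.8, 269.6], 0.8), ([340.7, 142.8], 0.47), ([341.7, 144.8], 0.73), ([240.1, 149.6], 0.65)]
```

Request:
play_rows(
  targets=[0, 0, -0.76, 0, 0, 0, 0, 0, -0.76, 0, 0, 0, 0, 0, -0.76, 0, 0, 0, 0, 0, -0.76, 0, 0, 0, 0, 0, -0.76, 0, 0, 0, 0, 0, -0.76, 0, 0, 0, 0, 0, 0, 0, 0, 0, 0, 0, 0, 0, 0, 0],
)

```text
time: 16.95
eef_pos: [0.4525, -0.0066, 0.0941]
tool_rot: [0.606, 0.796, -0.001, -0.001]
force: [-0.7, -0.4, 0.3]
finger_gap: 1.001
```

Request:
play_rows(
  targets=[0, 0, 0, 0, 0, 0, 0, 0, 0, 0, 0, 0, 0, 0, 0, 0, 0, 0, 0, 0, 0, 0, 0, 0, 0, 0, 0, 0, 0, 0, 0, 0, 0, 0, 0, 0],
  gripper=1,
)

```text
time: 17.7
eef_pos: [0.4527, -0.0066, 0.0945]
tool_rot: [0.606, 0.796, -0.001, -0.001]
force: [-2.0, 0.0, 4.6]
finger_gap: 0.652
```

Request:
play_rows(
  targets=[0, 0, 0.5, 0, 0, 0, 0, 0, 0.9, 0, 0, 0, 0, 0, 0.9, 0, 0, 0, 0, 0, 0.9, 0, 0, 0, 0, 0, 0.9, 0, 0, 0, 0, 0, 0.4, 0, 0, 0],
)

```text
time: 18.45
eef_pos: [0.4519, -0.0063, 0.2068]
tool_rot: [0.606, 0.796, -0.001, -0.001]
force: [0.2, 0.4, -4.1]
finger_gap: 0.652
```

```bash
sed -i 's/^B=.*/B=np.array([.6875,-.0411,.040]);yaw=.0588/; s/^M=.*/&\nB=B+M@[0,0,.0099]/' plan.py; python3 plan.py -1 190 115
```

```text
axes x,y,z of bank in units per mm [[ 0.0346  0.002   0.02  ]
 [-0.0024  0.0399 -0.    ]
 [-0.02   -0.0012  0.0346]]
target [0.5665 0.1421 0.2286] shift units [4.583  5.9357 0.8752] turn units [ 0.8514 -5.2075 -2.0645] force bank [-1.8357  0.3732 -3.6287]
now bank [-118.5444   48.5974  157.6006]
```

Request:
play_rows(
  targets=[0.458, 0.594, 0.12, 0.085, -0.521, -0.206, 0.458, 0.594, 0.12, 0.085, -0.521, -0.206, 0.458, 0.594, 0.12, 0.085, -0.521, -0.206, 0.458, 0.594, 0.12, 0.085, -0.521, -0.206, 0.458, 0.594, 0.12, 0.085, -0.521, -0.206, 0.458, 0.594, 0.12, 0.085, -0.521, -0.206, 0.458, 0.594, 0.12, 0.085, -0.521, -0.206, 0.458, 0.594, 0.12, 0.085, -0.521, -0.206, 0.458, 0.594, 0.12, 0.085, -0.521, -0.206, 0.458, 0.594, 0.12, 0.085, -0.521, -0.206, 0, 0, 0, 0, 0, 0, 0, 0, 0, 0, 0, 0],
)

```text
time: 19.95
eef_pos: [0.5654, 0.1418, 0.2345]
tool_rot: [0.663, 0.704, 0.187, 0.176]
force: [0.9, -0.0, -3.4]
finger_gap: 0.648
```

```bash
python3 plan.py -1 190 55|tail -3
```

```text
[-0.02   -0.0012  0.0346]]
target [0.5964 0.1439 0.1767] shift units [ 1.2391  0.0807 -2.3136] turn units [ 0.0051 -0.0461 -0.0081] force bank [-0.9012 -0.0643 -3.3682]
now bank [  1.0368 189.8065 120.6122]
```

Request:
play_rows(
  targets=[0.206, 0.013, -0.385, 0, -0.008, 0, 0.206, 0.013, -0.385, 0, -0.008, 0, 0.206, 0.013, -0.385, 0, -0.008, 0, 0.206, 0.013, -0.385, 0, -0.008, 0, 0.206, 0.013, -0.385, 0, -0.008, 0, 0.206, 0.013, -0.385, 0, -0.008, 0, 0, 0, 0, 0, 0, 0],
)

```text
time: 20.82
eef_pos: [0.597, 0.144, 0.1767]
tool_rot: [0.662, 0.703, 0.189, 0.178]
force: [0.2, 0.7, -3.8]
finger_gap: 0.649
```

Request:
play_rows(
  targets=[0.04, 0.002, -0.07, 0, 0, 0, 0.04, 0.002, -0.07, 0, 0, 0, 0.04, 0.002, -0.07, 0, 0, 0, 0.04, 0.002, -0.07, 0, 0, 0, 0.04, 0.002, -0.07, 0, 0, 0, 0.04, 0.002, -0.07, 0, 0, 0, 0, 0, 0, 0, 0, 0],
)

```text
time: 21.7
eef_pos: [0.6033, 0.1443, 0.1674]
tool_rot: [0.662, 0.703, 0.19, 0.179]
force: [-0.4, -0.4, -4.2]
finger_gap: 0.649
```

```bash
python3 plan.py -1 190 20|tail -2
```

```text
target [0.6139 0.1449 0.1464] shift units [ 0.4242  0.0223 -0.8406] turn units [-0.0006  0.0361 -0.0042] force bank [-2.491  -0.3523 -3.4486]
now bank [  0.3102 190.0677  43.5084]
```

No rim contact at 43.5 mm, so the pack is inside the mouth. I'll carry on to 20 mm.

Request:
play_rows(
  targets=[0.042, 0.002, -0.084, 0, 0, 0, 0.042, 0.002, -0.084, 0, 0, 0, 0.042, 0.002, -0.084, 0, 0, 0, 0.042, 0.002, -0.084, 0, 0, 0, 0.042, 0.002, -0.084, 0, 0, 0, 0.042, 0.002, -0.084, 0, 0, 0, 0.042, 0.002, -0.084, 0, 0, 0, 0.042, 0.002, -0.084, 0, 0, 0, 0.042, 0.002, -0.084, 0, 0, 0, 0.042, 0.002, -0.084, 0, 0, 0, 0, 0, 0, 0, 0, 0],
)

```text
time: 23.08
eef_pos: [0.6139, 0.1449, 0.1465]
tool_rot: [0.662, 0.703, 0.19, 0.179]
force: [0.8, -0.4, -3.9]
finger_gap: 0.651
```

```bash
python3 plan.py -1 190 0|tail -2
```

```text
target [0.6239 0.1455 0.129 ] shift units [ 0.3987  0.0236 -0.6992] turn units [-0.0004  0.0402 -0.0057] force bank [-1.2617 -0.4007 -3.7532]
now bank [ -0.9075 189.9976  20.1303]
```

Request:
play_rows(
  targets=[0.036, 0.002, -0.063, 0, 0, 0, 0.036, 0.002, -0.063, 0, 0, 0, 0.036, 0.002, -0.063, 0, 0, 0, 0.036, 0.002, -0.063, 0, 0, 0, 0.036, 0.002, -0.063, 0, 0, 0, 0.036, 0.002, -0.063, 0, 0, 0, 0.036, 0.002, -0.063, 0, 0, 0, 0.036, 0.002, -0.063, 0, 0, 0],
)

```text
time: 24.08
eef_pos: [0.6209, 0.1453, 0.1348]
tool_rot: [0.662, 0.703, 0.189, 0.179]
force: [-6.0, -0.8, 3.0]
finger_gap: 0.649
```

```bash
python3 plan.py -1 190 0|tail -2
```

```text
target [0.6239 0.1455 0.129 ] shift units [ 0.1198  0.0068 -0.2294] turn units [ 0.0011  0.0332 -0.0062] force bank [-3.7161 -0.3996  5.6322]
now bank [ -0.7306 190.0064   6.4669]
```

Pressing the shoe at about 9.5 N net. The floor should come at about z = 1.

Request:
play_rows(
  targets=[0.036, 0.002, -0.063, 0, 0, 0, 0.036, 0.002, -0.063, 0, 0, 0],
)

```text
time: 24.32
eef_pos: [0.6227, 0.1454, 0.1316]
tool_rot: [0.662, 0.703, 0.189, 0.179]
force: [-6.7, -1.6, 3.7]
finger_gap: 0.648
```

```bash
python3 plan.py -1 190 0|tail -2
```

```text
target [0.6239 0.1455 0.129 ] shift units [ 0.0482  0.0025 -0.1031] turn units [ 0.0015  0.0331 -0.0068] force bank [-4.012  -1.2093  6.5396]
now bank [ -0.7561 190.0096   2.8363]
```

Request:
play_rows(
  targets=[0.036, 0.002, -0.063, 0, 0, 0, 0.02, 0.001, -0.035, 0, 0, 0],
)

```text
time: 24.58
eef_pos: [0.6237, 0.1455, 0.1301]
tool_rot: [0.662, 0.703, 0.189, 0.178]
force: [-21.1, -3.2, 17.9]
finger_gap: 0.647
```

```bash
python3 plan.py -1 190 0|tail -2
```

```text
target [0.6239 0.1455 0.129 ] shift units [ 0.0075  0.0006 -0.0426] turn units [ 0.0042  0.0184 -0.0068] force bank [-9.4935 -1.93   26.0929]
now bank [ -0.6289 189.9952   1.0165]
```

The hard stop came at z = 1.0 as predicted, so I'm easing off, opening and retreating.

Request:
play_rows(
  targets=[-0.03, -0.002, 0.05, 0, 0, 0, -0.02, 0, 0.035, 0, 0, 0, 0, 0, 0, 0, 0, 0],
)

```text
time: 24.95
eef_pos: [0.6231, 0.1454, 0.1305]
tool_rot: [0.662, 0.703, 0.19, 0.179]
force: [-0.5, -1.2, -2.7]
finger_gap: 0.647
```

Request:
play_rows(
  targets=[0, 0, 0, 0, 0, 0, 0, 0, 0, 0, 0, 0, 0, 0, 0, 0, 0, 0, 0, 0, 0, 0, 0, 0],
  gripper=-1,
)

```text
time: 25.45
eef_pos: [0.6233, 0.1454, 0.131]
tool_rot: [0.662, 0.702, 0.19, 0.179]
force: [0.7, 1.1, 0.2]
finger_gap: 0.998
```

Request:
play_rows(
  targets=[-0.2, -0.01, 0.346, 0, 0, 0, -0.4, -0.02, 0.69, 0, 0, 0, -0.4, -0.02, 0.69, 0, 0, 0, -0.4, -0.02, 0.69, 0, 0, 0, -0.4, -0.02, 0.69, 0, 0, 0, -0.6, 0, 0.8, 0, 0.3, 0, -0.6, 0, 0.8, 0, 0.3, 0, -0.8, 0, 0.6, 0, 0.5, 0, -0.8, 0, 0.3, 0, 0.5, 0, -0.8, 0, 0.2, 0, 0.5, 0, 0, 0, 0, 0, 0, 0],
)

```text
time: 26.82
eef_pos: [0.488, 0.1433, 0.2772]
tool_rot: [0.678, 0.717, 0.121, 0.105]
force: [0.1, 0.6, 0.7]
finger_gap: 0.999
```

```bash
python3 - <<'E'
from h import *
s=observe();print(s['time'],s['eef_pos'],s['force'])
t=get_image('top');sc=get_image('scene')
for p in(t,sc): print([(np.round(d['at'],1).tolist(),round(d['conf'],2)) for d in look_for('spare_a',p)+look_for('charging_1',p)])
crop(t,170,370,110,180,3.9,'f1.png');crop(sc,190,345,170,290,2.4,'f2.png')
a=cv2.imread('pics/f1.png');b=cv2.imread('pics/f2.png')
c=np.zeros((a.shape[0]+b.shape[0],a.shape[1],3),np.uint8);c[:a.shape[0]]=a;c[a.shape[0]:,:b.shape[1]]=b
cv2.imwrite('pics/f.png',c);print(c.shape)
E
```

```text
26.825 [0.488  0.1433 0.2772] [0.1298 0.6181 0.7475]
[([197.8, 153.6], 0.84), ([324.2, 271.6], 0.84), ([271.2, 131.9], 0.62), ([209.6, 216.4], 0.61), ([270.7, 150.8], 0.59), ([340.4, 145.9], 0.96), ([238.7, 151.6], 0.85), ([200.3, 153.0], 0.33)]
[([265.4, 222.5], 0.97), ([183.4, 180.3], 0.88), ([312.3, 192.0], 0.77), ([285.7, 165.4], 0.68), ([292.6, 206.3], 0.96), ([212.1, 251.4], 0.88)]
(561, 780, 3)
```

View pics/f.png

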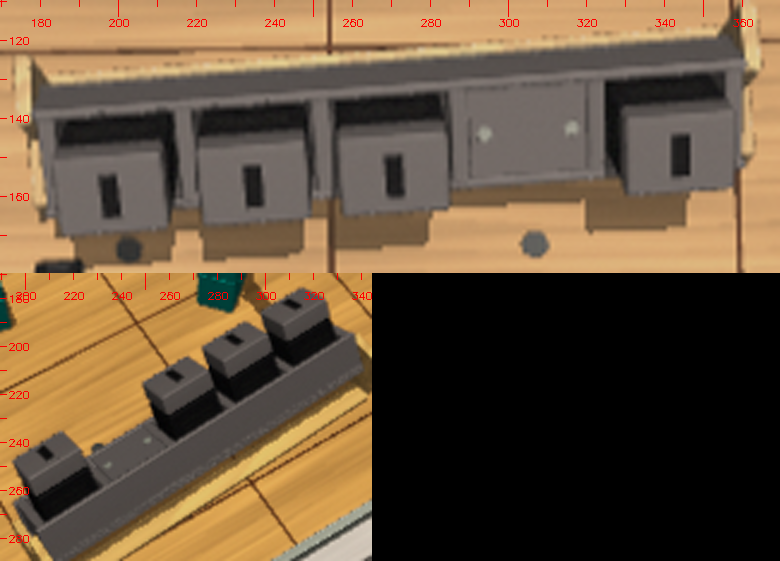

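The picture shows all four packs standing equally far out: slots at columns 197, 234, 270 and 343 in the top view, on one straight line. The cover plate is untouched and the gripper is clear, so I'm handing in.

```bash
python3 -c "
from station import *
print(hand_in())"
```

```text
the job is handed in; nothing more can be done
None
```

Both spare packs are in the two empty bays, 3 and 5, and pushed down to the floor. The job is handed in at about 27 s of robot time. Bay 2 was the one with the cover plate. I did not touch the packs on charge, the slim pack, the turquoise look-alikes or anything else.

- **Seating:** the shoes gave way at about 10 N net in each bay, and both packs then stopped hard at the same bank height to within about 0.1 mm. In the final pictures all four packs stand equally far out and in line, with the gripper open and clear.
- **Excess push in bay 3:** I ran one step too many against the floor and the wrist force rose to about 91 N. That is below the 120 N limit. The push went through the gripped pack, so the 40 N limit on the gripper body should not have applied, but I did not measure that separately.
- **Measurement errors:** my camera estimate of the bank height was about 10 mm low, and I corrected it from the floor contact in bay 3. An earlier rotation-order mistake in the bank fit was fixed before the first insertion.

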